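Lay the long sample tube on the roller mixer

TASK

Two capped amber glass tubes lie loose on the bench to the robot's right. Pick up the longer one without letting it roll away, carry it clear of the pipette stand in the middle and lay it lengthways in the free lane of the roller mixer, in the valley between that lane's two rollers and about midway along them; either end may face the robot. Set it down rather than drop it, and leave the shorter tube and the tube already on the mixer where they are.

Things in the scene. Friction and masses are not known exactly. Their poses are not given: they have to be found in the camera images.
- long_tube: round-bottomed amber glass tube with a white paper label band and a ribbed white screw cap, 28 mm in diameter and 110 mm long over the cap (the cap, the last 26 mm, is 27 mm in diameter), about 60 g. Origin: middle of its length, on its axis. Its x axis runs along the tube towards the cap; y and z turn with it as it rolls. It starts lying on the bench, its axis 14 mm above it, and rolls if pushed sideways. This is the tube to move.
- short_tube: round-bottomed amber glass tube with a white paper label band and a ribbed white screw cap, 28 mm in diameter and 70 mm long over the cap (the cap, the last 26 mm, is 27 mm in diameter), about 38 g. Origin: middle of its length, on its axis. Its x axis runs along the tube towards the cap; y and z turn with it as it rolls. It lies on the bench too and is to be left alone; which of the two tubes lies nearer the middle of the table varies.
- mixing_tube: round-bottomed amber glass tube with a white paper label band and a ribbed white screw cap, 28 mm in diameter and 110 mm long over the cap (the cap, the last 26 mm, is 27 mm in diameter), about 60 g. Origin: middle of its length, on its axis. Its x axis runs along the tube towards the cap; y and z turn with it as it rolls. It already lies in one of the mixer's two lanes (left or right, varies) and stays there.
- mixer: white roller mixer, switched off, standing fixed on the bench to the robot's left: 200 mm along its x, 170 mm wide in y, 62 mm high, the dark display and knob on its -x end. Origin: centre of its underside; z up. Two lanes run along its x axis, 86 mm apart; each lane is a pair of grey rollers 20 mm in diameter, 30 mm between their axes, their tops 58 mm above the bench. The rollers do not turn. They are 168 mm long, between end walls 62 mm high.
- lane_left (a point): middle of the mixer's lane on its +y side, at the height (67 mm above the bench) where the axis of a 28 mm tube lies when it rests in the valley; its x axis runs along the lane, z up.
- lane_right (a point): the same for the lane on the mixer's -y side.
- stand (a point): point on the bench at the foot of the fixed pipette stand, which always stands between the tubes and the mixer and is to be avoided: a round foot 55 mm in radius, and above it side arms and a hanging pipette that reach 110 mm either way in y, about 40 mm towards the robot and 90 mm away from it. Everything of it is lower than 0.39 m. Lift the tube above it on the way across, or go round it on the robot's side.
There are look-alikes about, which are no part of the job. Leave any turquoise look-alike of the long_tube alone.

How it is judged (in metres and radians):
At the end, for the whole second after the job is handed in: The long tube lies still and released in the mixer's free lane: its middle within 20 mm of the lane's lengthways, 10 mm sideways and in height, axis within 10 degrees; the short tube within 30 mm and the tube already on the mixer within 15 mm of their starts (((x of long_tube in the frame of lane_left between -0.02 and 0.02 m and y of long_tube in the frame of lane_left between -0.01 and 0.01 m and z of long_tube in the frame of lane_left between -0.01 and 0.01 m and angle between the x axis of long_tube and the x axis of lane_left, either way round below 0.17 rad) or (x of long_tube in the frame of lane_right between -0.02 and 0.02 m and y of long_tube in the frame of lane_right between -0.01 and 0.01 m and z of long_tube in the frame of lane_right between -0.01 and 0.01 m and angle between the x axis of long_tube and the x axis of lane_right, either way round below 0.17 rad)) and linear speed of long_tube below 0.02 m/s and angular speed of long_tube below 0.3 rad/s and distance of short_tube from where it was at the start of the episode below 0.03 m and distance of mixing_tube from where it was at the start of the episode below 0.015 m); the robot touches nothing.
It fails at once if the long tube is dropped, thrown or rolls off freely (faster than 0.7 m/s with no finger touching it) (contact force between long_tube and the fingers below 0.01 N and linear speed of long_tube above 0.7 m/s).
It fails at once if the short tube is pushed more than 50 mm from its place (distance of short_tube from where it was at the start of the episode above 0.05 m).
It fails at once if the tube already on the mixer is pushed more than 30 mm from its place (distance of mixing_tube from where it was at the start of the episode above 0.03 m).
It also fails if it takes over 35 s, if anything falls off the work surface, if the arm or the gripper's body presses on something with over 40 N, if the wrist force passes 120 N, or if a joint passes its speed limit or range.

ROBOT

A 7-joint arm with a two-finger parallel gripper is mounted at the origin on a cart in front of the work surface, level with it; the furniture and walls round the work are solid. World frame = base frame: x ahead of the robot, y to its left, z up, the work surface at z = 0. Lengths are in m, angles in degrees, forces in N, time in s.
With the tool pointing down it reaches from about 0.425 to 0.8 m from the base axis. Payload 8.3 kg.
Tool frame: the origin (TCP) lies midway between the tips of the shut fingers; the grasp point (between the pads) lies 19 mm behind it; z points along the fingers, y is the line along which they close (so a half turn about z gives the same grasp; the last joint's range is limited). The gripper opens to 85 mm and grips with 20 to 120 N. Pads are 22 mm wide; open, the fingers measure 114 mm over their backs; the gripper's body (76 mm by 85 mm) begins 54 mm behind the grasp point. The pads swing forward as they close: fully open they stand 13 mm farther back than shut.
Start: joints at [69.448, 21.967, 0.94, 78.501, -0.361, 79.538, -2.664], TCP at [0.182, -0.598, 0.231] pointing down, gripper open.
Joint ranges: [-169.22, 169.22], [-14.56, 117.87], [-87.37, 89.26], [10.42, 133.3], [-82.24, 262.24], [0.94, 117.77], [-172.7, 172.7]. Speed limits (degrees/s): [136.94, 136.94, 172.46, 172.46, 180, 180, 180].

INTERFACE

Orientations are given as [roll, pitch, yaw] about the fixed x, y, z axes, in that order (R = Rz(yaw) Ry(pitch) Rx(roll)).
In Python, from plant import * gives the robot as it stands.
- The arm moves only by the tool drive_tool, never from a script. Its argument "series" is a list of rows, each an object of numbers: "x", "y", "z": the shift along the world's x, y, z in cm; "turn": the turn about the world's z in rad. In form: [{"x": .., "y": .., "z": .., "turn": ..}, ...]. A call has 1 to 10 rows; each row is the pose to reach, as a shift and turn from the pose commanded when the call began; what a row does not reach only later rows make up. A row lasts 1/10 s, in which the tool goes at most 50 mm and 8.59 degrees, less where a joint would pass 70% of its speed; a pose out of reach is approached as far as the arm can. A call with a gripper value outside its range is refused whole. "grip" is the finger opening in cm, from 0 to 8.54, set as the call begins (left out, the last holds). The fingers move at their own pace and stop on an object; "squeeze" is the grip in N (left out, the last holds). Time passes only in rows, so rows that repeat a pose let the fingers close. It gives the time, the measured TCP pose, the force, the opening and the grip force at its end, in the units of the state.
- sense(): the state, without advancing time (a new reading comes with each control period).
- read_camera(name): name is "side" or "top" or "wrist"; returns a dict with "image" (384x512x3 uint8, blue, green, red), "camera_matrix" (3x3 intrinsics, pixels), "R" (3x3) and "t" (3): a world point X has camera coordinates R X + t. Camera axes: x right, y down, z forward; pixel columns grow to the right and rows downward; lengths in m; the calibration is good to about 2 mm. A picture is of the moment at which its call begins. There is no depth.
- hand_in(): hands the job in; it is judged then, once.
The state is a dict: "clock": time; "qpos": joint angles; "joint_vel": joint speeds; "effort": joint torques, N m; "eef_pos": TCP position; "ee_rot": TCP orientation; "ft_force": force on the tool from outside, world axes, zero at the start; "ft_torque": the same for the moment, N m; "opening": finger opening in m; "grasp_force": force on a finger pad.
Only numpy, scipy, OpenCV 4.12 (cv2) and the standard library are available. Lean on these libraries where they do the work, as an engineer would, in place of code of your own. Each camera call takes 0.05 s, during which the arm holds its last target. There are 200 camera calls.

## Working session

There is one attempt and no reset: what is moved stays moved. The work goes in short steps, Python scripts to look and compute and a tool call to move; the robot and the scene stay as the last step left them, time stands still between calls to the robot, and variables do not carry over. Pictures are saved under pics/ and viewed, at most 10 in all, crops included, and the job is handed in when it is done.

Besides the shell and the picture viewer there is one more tool, called as a command line: name --argument value ..., lists and objects as JSON in quotes. drive_tool: Moves the arm, as the interface text tells. Its arguments: {"type":"object","properties":{"series":{"type":"array","items":{"type":"object","properties":{"x":{"type":"number"},"y":{"type":"number"},"z":{"type":"number"},"turn":{"type":"number"}}}},"grip":{"type":"number"},"squeeze":{"type":"number"}},"required":["series"]}

```bash
mkdir -p pics; cat > h.py <<'E'
from plant import *
import numpy as np, cv2
def snap(n,f):
    c=read_camera(n); cv2.imwrite('pics/'+f,c['image']); return c
def ray(c,u,v,z):
    K=np.array(c['camera_matrix']);R=np.array(c['R']);t=np.array(c['t'])
    d=R.T@np.linalg.solve(K,[u,v,1]); o=-R.T@t
    return o+d*(z-o[2])/d[2]
E
python3 - <<'E'
from h import *
import pickle
cs={n:snap(n,n+'0.png') for n in('top','side','wrist')}
pickle.dump(cs,open('c0.pkl','wb'))
cv2.imwrite('pics/tw0.png',cv2.resize(np.vstack([cs['top']['image'],cs['wrist']['image']]),(400,600)))
s=sense();print(s['clock'],s['eef_pos'],s['ee_rot'],s['opening'])
for n in cs: print(n,-np.array(cs[n]['R']).T@cs[n]['t'],np.array(cs[n]['R'])[2])
E
```

```text
0.15 [ 0.18210754 -0.59748263  0.23053411] [-1.79915307e+02 -6.47761133e-04  1.69499653e+01] 0.08558963697517824
top [ 0.51282203 -0.04236887  1.10332971] [ 0.05947513 -0.01442728 -0.99812552]
side [0.58712501 0.97244761 0.59096549] [-0.01536616 -0.89036545 -0.45498708]
wrist [ 0.25444209 -0.57562023  0.37244174] [-0.28309492 -0.08490762 -0.9553261 ]
```

View pics/top0.png

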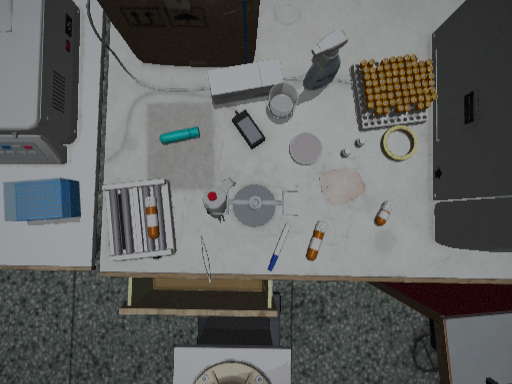

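View pics/wrist0.png

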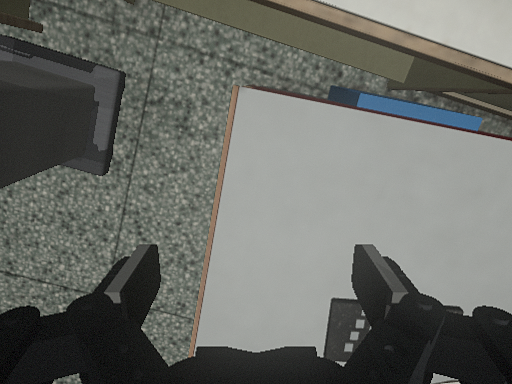

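The top view shows the long tube at about (316,240), the short one at (383,213) and the stand at (252,205). The mixer is at (138,219) with its right lane taken, so the left lane at about (119,220) is free. The wrist view shows only the cart and floor.

```bash
python3 - <<'E'
from h import *
import pickle
c=pickle.load(open('c0.pkl','rb'))['top'];im=c['image']
hsv=cv2.cvtColor(im,cv2.COLOR_BGR2HSV)
m=cv2.inRange(hsv,(3,120,60),(22,255,255))
m=cv2.morphologyEx(m,cv2.MORPH_CLOSE,np.ones((9,9)))
n,l,s,ce=cv2.connectedComponentsWithStats(m)
for i in range(1,n):
  x,y,w,h,a=s[i]
  if a>40 and y>180 and y<265:
    p=np.argwhere(l==i)[:,::-1].astype(np.float32);r=cv2.minAreaRect(p)
    print(r,a,ray(c,*r[0],0.067 if x<200 else .014))
    e=np.array(cv2.boxPoints(r));print([ray(c,*q,0.067 if x<200 else .014)[:2].round(3).tolist() for q in e])
a=cv2.resize(im[165:275,90:270],None,fx=4,fy=4,interpolation=cv2.INTER_CUBIC)
b=cv2.resize(im[190:275,250:410],(720,382),interpolation=cv2.INTER_CUBIC)
cv2.imwrite('pics/a.png',a);cv2.imwrite('pics/b.png',b)
E
```

```text
((151.0, 210.0), (10.0, 6.0), 0.0) 70 [0.51925567 0.21528325 0.067     ]
[[0.511, 0.228], [0.527, 0.228], [0.527, 0.203], [0.512, 0.202]]
((381.8000183105469, 217.4000244140625), (8.944271087646484, 15.205260276794434), 26.56505012512207) 88 [ 0.51208227 -0.40381943  0.014     ]
[[0.499, -0.383], [0.536, -0.402], [0.526, -0.424], [0.488, -0.406]]
((152.5, 232.0), (12.0, 9.0), 90.0) 111 [0.46255038 0.20939204 0.067     ]
[[0.478, 0.222], [0.478, 0.198], [0.447, 0.197], [0.447, 0.22]]
((318.1999816894531, 234.40000915527344), (9.486830711364746, 6.324554920196533), 18.43494987487793) 63 [ 0.46220463 -0.22914366  0.014     ]
[[0.458, -0.214], [0.474, -0.219], [0.467, -0.244], [0.45, -0.239]]
((311.54998779296875, 254.3500213623047), (9.486830711364746, 10.435516357421875), 18.43494987487793) 95 [ 0.40773952 -0.21156628  0.014     ]
[[0.398, -0.195], [0.425, -0.204], [0.417, -0.228], [0.39, -0.22]]
```

View pics/a.png

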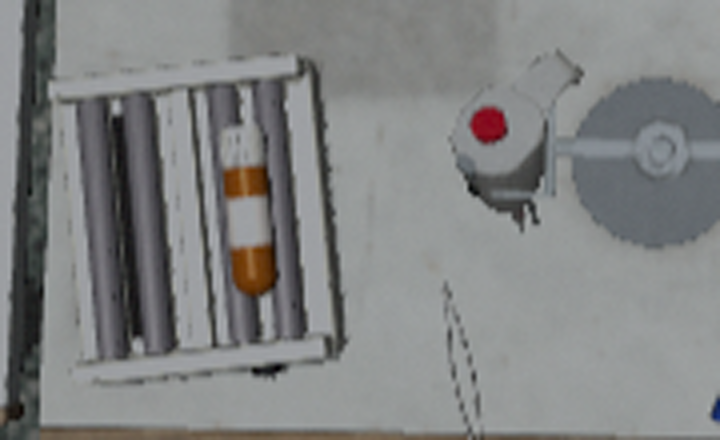

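View pics/b.png

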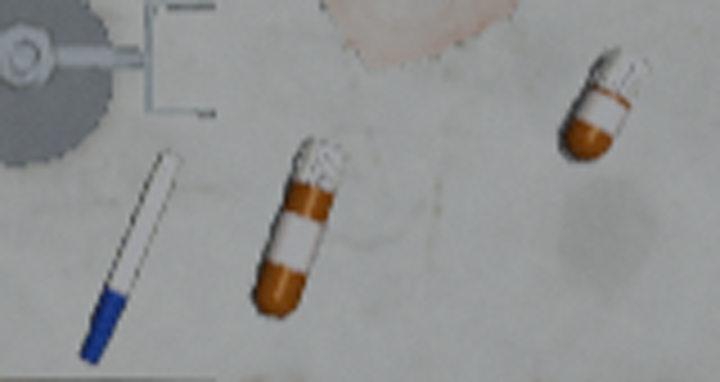

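The crops give roller ends of the free lane at (114,96)/(136,355) in crop a, and long-tube ends at (275,316) for the round end and (324,140) for the cap in crop b.

```bash
python3 - <<'E'
from h import *
import pickle
c=pickle.load(open('c0.pkl','rb'))['top']
A=lambda u,v,z:ray(c,90+(u-1.5)/4,165+(v-1.5)/4,z)
B=lambda u,v,z:ray(c,250+(u-1.75)/4.5,190+(v-1.75)/4.5,z)
def ln(p,q): 
  d=q-p; print(((p+q)/2).round(4), np.hypot(*d[:2]).round(4), np.degrees(np.arctan2(d[1],d[0])).round(2))
print('tube');ln(B(275,316,.014),B(324,140,.014))
print('lane');ln(A(136,355,.055),A(114.5,96.5,.055))
print('rollers');[ln(A(*p,.055),A(*q,.055)) for p,q in(((112,358),(92,98)),((160,352),(137,95)),((246,343),(220,85)),((293,338),(267,80)))]
print('mixing');ln(A(257,295,.067),A(240,124,.067))
print('stand',A(658,160,0.015),A(658,160,.3))
print(sense()['eef_pos'])
E
```

```text
tube
[ 0.4463 -0.2238  0.014 ] 0.1106 -15.0
lane
[0.4892 0.2956 0.055 ] 0.1695 7.03
rollers
[0.4875 0.3107 0.055 ] 0.1703 6.73
[0.491  0.2805 0.055 ] 0.1687 7.34
[0.4983 0.2257 0.055 ] 0.1698 7.81
[0.5022 0.1952 0.055 ] 0.1699 7.71
mixing
[0.5014 0.2127 0.067 ] 0.1113 7.7
stand [ 0.53996153 -0.05231204  0.015     ] [ 0.53285453 -0.04970823  0.3       ]
[ 0.18210754 -0.59748263  0.23053411]
```

drive_tool --series '[{"x": 2.6, "y": 3.7, "z": -0.5, "turn": -0.056}, {"x": 5.2, "y": 7.5, "z": -1, "turn": -0.112}, {"x": 7.9, "y": 11.2, "z": -1.5, "turn": -0.167}, {"x": 10.5, "y": 15, "z": -2, "turn": -0.223}, {"x": 13.1, "y": 18.7, "z": -2.5, "turn": -0.279}, {"x": 15.7, "y": 22.4, "z": -3, "turn": -0.335}, {"x": 18.3, "y": 26.2, "z": -3.5, "turn": -0.391}, {"x": 21, "y": 30, "z": -4, "turn": -0.446}, {"x": 24, "y": 34, "z": -4.5, "turn": -0.502}, {"x": 26.4, "y": 37.4, "z": -5, "turn": -0.558}]' --grip 7

```text
clock: 1.15
eef_pos: [0.4474, -0.2212, 0.1812]
ee_rot: [-180.0, -0.0, -15.1]
ft_force: [-0.2, -1.0, -0.2]
opening: 0.0697
grasp_force: 0.0
```

drive_tool --series '[{}, {}, {}]'

```text
$.series[0]: bad value
```

```bash
python3 - <<'E'
from h import *
import pickle
c=snap('wrist','w1.png');pickle.dump(c,open('w1.pkl','wb'))
s=sense();print(s['clock'],s['eef_pos'],s['ee_rot'],s['opening'])
E
```

```text
1.2 [ 0.45106244 -0.21400118  0.18039041] [-1.79768127e+02 -2.39256159e-02 -1.48185671e+01] 0.07016938432348285
```

View pics/w1.png

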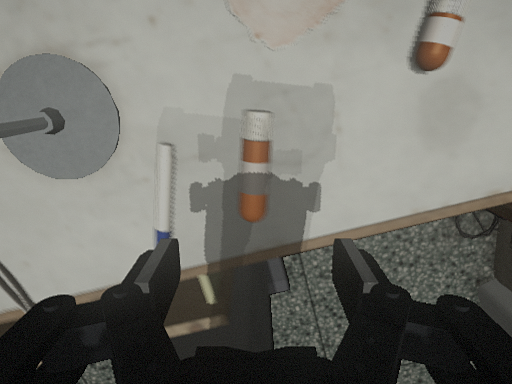

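The wrist view shows the long tube with its cap end at (257,110) and round end at (253,222), nearly along the fingers' plane. The pen is at (165,190), clear of it.

```bash
python3 - <<'E'
from h import *
import pickle
c=pickle.load(open('w1.pkl','rb'))
p=ray(c,253.5,221,.012);q=ray(c,257.5,111,.016);d=q-p
print((p+q)/2,np.hypot(*d[:2]),np.degrees(np.arctan2(d[1],d[0])))
s=sense();print(s['clock'],s['eef_pos'],s['ee_rot'])
E
```

```text
[ 0.44446848 -0.22012834  0.014     ] 0.11017576483847985 -17.112915544300762
1.2 [ 0.45106244 -0.21400118  0.18039041] [-1.79768127e+02 -2.39256159e-02 -1.48185671e+01]
```

drive_tool --series '[{"x": 0}, {"x": 0}]'

```text
$.series[0]: bad value
```

drive_tool --series '[{"x": 0, "y": 0.1, "z": -4, "turn": -0.025}, {"x": 0, "y": 0.1, "z": -8, "turn": -0.025}, {"x": 0, "y": 0.1, "z": -10, "turn": -0.025}, {"x": 0, "y": 0.1, "z": -10, "turn": -0.025}, {"x": 0, "y": 0.1, "z": -10, "turn": -0.025}]'

```text
clock: 1.7
eef_pos: [0.4463, -0.223, 0.0817]
ee_rot: [-180.0, 0.0, -16.5]
ft_force: [0.1, 0.2, 0.8]
opening: 0.0702
grasp_force: 0.0
```

```bash
python3 - <<'E'
from h import *
c=snap('wrist','w2.png')
s=sense();print(s['clock'],s['eef_pos'],s['ee_rot'],s['opening'])
hsv=cv2.cvtColor(c['image'],cv2.COLOR_BGR2HSV)
m=cv2.inRange(hsv,(3,120,40),(22,255,255))
n,l,st,ce=cv2.connectedComponentsWithStats(m)
for i in range(1,n):
  if st[i][4]>300: print(st[i],ray(c,*ce[i],.02))
E
```

```text
1.75 [ 0.44697142 -0.22330276  0.08255968] [ 1.79989769e+02 -9.76400129e-02 -1.64583306e+01] 0.06991960362503256
[493  12  19  45 708] [ 0.50500034 -0.38633461  0.02      ]
[ 235  165   42   34 1233] [ 0.4606003  -0.22728189  0.02      ]
[ 234  238   40   41 1238] [ 0.40840028 -0.21012209  0.02      ]
```

View pics/w2.png

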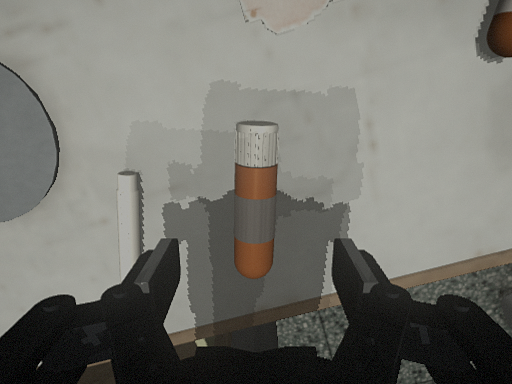

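The tube is centred between the open fingers, from (257,122) to (254,278), with the fingers clear on both sides. I'll descend and close.

drive_tool --series '[{"x": -0.1, "y": 0.05, "z": -3.5, "turn": -0.02}, {"x": -0.1, "y": 0.05, "z": -6, "turn": -0.02}, {"x": -0.1, "y": 0.05, "z": -7.4, "turn": -0.02}, {"x": -0.1, "y": 0.05, "z": -7.4, "turn": -0.02}, {"x": -0.1, "y": 0.05, "z": -7.4, "turn": -0.02}]'

```text
clock: 2.25
eef_pos: [0.4463, -0.2229, 0.0088]
ee_rot: [180.0, -0.1, -17.6]
ft_force: [0.5, 0.3, -0.1]
opening: 0.07
grasp_force: 0.0
```

drive_tool --series '[{"x": 0, "y": 0, "z": 0, "turn": 0}, {"x": 0, "y": 0, "z": 0, "turn": 0}, {"x": 0, "y": 0, "z": 0, "turn": 0}, {"x": 0, "y": 0, "z": 0, "turn": 0}, {"x": 0, "y": 0, "z": 0, "turn": 0}, {"x": 0, "y": 0, "z": 0, "turn": 0}, {"x": 0, "y": 0, "z": 0, "turn": 0}, {"x": 0, "y": 0, "z": 0, "turn": 0}]' --grip 2 --squeeze 35

```text
clock: 3.05
eef_pos: [0.4458, -0.2226, 0.0083]
ee_rot: [180.0, -0.1, -17.6]
ft_force: [-1.0, 0.6, 6.6]
opening: 0.0266
grasp_force: 34.0
```

Opening is 26.6 mm and the tool is pushed up with 6.6 N, so the pads are biting above the tube's axis. I'll reopen a little, go lower and grip again.

drive_tool --series '[{"x": 0, "y": 0, "z": 0, "turn": 0}, {"x": 0, "y": 0, "z": 0, "turn": 0}, {"x": 0, "y": 0, "z": -0.2, "turn": 0}, {"x": 0, "y": 0, "z": -0.5, "turn": 0}, {"x": 0, "y": 0, "z": -0.5, "turn": 0}]' --grip 4.2

```text
clock: 3.55
eef_pos: [0.4448, -0.2221, 0.0016]
ee_rot: [-180.0, 0.1, -17.6]
ft_force: [-0.1, 0.0, 0.7]
opening: 0.042
grasp_force: 0.0
```

drive_tool --series '[{"x": 0, "y": 0, "z": 0, "turn": 0}, {"x": 0, "y": 0, "z": 0, "turn": 0}, {"x": 0, "y": 0, "z": 0, "turn": 0}, {"x": 0, "y": 0, "z": 0, "turn": 0}, {"x": 0, "y": 0, "z": 0, "turn": 0}, {"x": 0, "y": 0, "z": 0, "turn": 0}]' --grip 2

```text
clock: 4.15
eef_pos: [0.4452, -0.2223, 0.0023]
ee_rot: [-180.0, -0.0, -17.6]
ft_force: [0.1, 0.1, -0.8]
opening: 0.0266
grasp_force: 34.4
```

The vertical force is gone and the grip is steady, so I'll lift straight up.

drive_tool --series '[{"x": 0, "y": 0, "z": 2, "turn": 0}, {"x": 0, "y": 0, "z": 5, "turn": 0}, {"x": 0, "y": 0, "z": 9, "turn": 0}, {"x": 0, "y": 0, "z": 14, "turn": 0}, {"x": 0, "y": 0, "z": 19, "turn": 0}, {"x": 0, "y": 0, "z": 24, "turn": 0}, {"x": 0, "y": 0, "z": 29, "turn": 0}, {"x": 0, "y": 0, "z": 34, "turn": 0}, {"x": 0, "y": 0, "z": 39, "turn": 0}, {"x": 0, "y": 0, "z": 43, "turn": 0}]'

```text
clock: 5.15
eef_pos: [0.445, -0.2221, 0.4356]
ee_rot: [180.0, -0.2, -17.6]
ft_force: [0.5, -0.1, -2.0]
opening: 0.027
grasp_force: 34.5
```

drive_tool --series '[{"x": 0, "y": 0, "z": 0, "turn": 0}, {"x": 0, "y": 0, "z": 0, "turn": 0}]'

```text
clock: 5.35
eef_pos: [0.4455, -0.2224, 0.4329]
ee_rot: [180.0, -0.1, -17.6]
ft_force: [-0.0, -0.3, -1.1]
opening: 0.0269
grasp_force: 34.5
```

```bash
python3 - <<'E'
from h import *
w=snap('wrist','w3.png');c=snap('side','s3.png')
cv2.imwrite('pics/ws3.png',np.hstack([w['image'][:,60:452],c['image'][:,56:456]]))
s=sense();print(s['clock'],s['eef_pos'],s['ee_rot'],s['opening'])
E
```

```text
5.45 [ 0.44490636 -0.22225339  0.43087269] [-1.79980916e+02  1.27997845e-01 -1.75998951e+01] 0.0268101482088822
```

View pics/ws3.png

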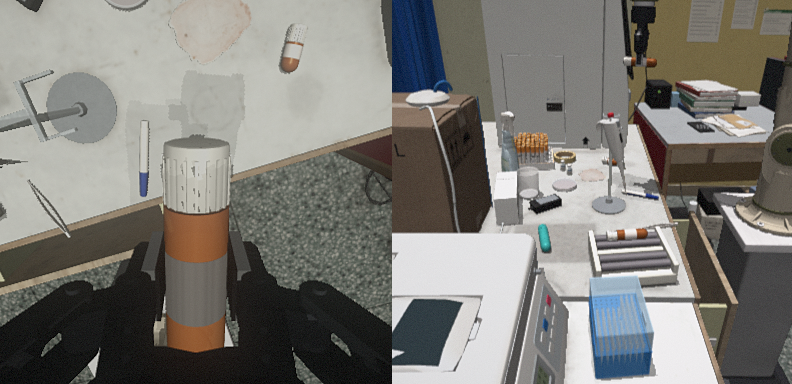

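The wrist view shows the tube gripped at its label with its axis aligned, and the side view shows it hanging level at (640,62). I'll cross above the stand.

drive_tool --series '[{"x": 0.2, "y": 3, "z": 0, "turn": 0.03}, {"x": 0.6, "y": 7.5, "z": 0, "turn": 0.06}, {"x": 1.0, "y": 12, "z": 0, "turn": 0.1}, {"x": 1.4, "y": 16.5, "z": 0, "turn": 0.14}, {"x": 1.8, "y": 21, "z": 0, "turn": 0.18}, {"x": 2.2, "y": 25.5, "z": 0, "turn": 0.22}, {"x": 2.6, "y": 30, "z": 0, "turn": 0.26}, {"x": 3, "y": 34.5, "z": 0, "turn": 0.3}, {"x": 3.4, "y": 39, "z": 0, "turn": 0.34}, {"x": 3.8, "y": 43.5, "z": 0, "turn": 0.38}]'

```text
clock: 6.45
eef_pos: [0.4823, 0.2147, 0.4311]
ee_rot: [180.0, 0.1, 4.3]
ft_force: [1.5, -0.1, -0.1]
opening: 0.0265
grasp_force: 34.6
```

drive_tool --series '[{"x": 0.4, "y": 5, "z": -2, "turn": 0.03}, {"x": 0.6, "y": 8.3, "z": -6, "turn": 0.055}, {"x": 0.6, "y": 8.3, "z": -10, "turn": 0.055}, {"x": 0.6, "y": 8.3, "z": -14, "turn": 0.055}, {"x": 0.6, "y": 8.3, "z": -18, "turn": 0.055}, {"x": 0.6, "y": 8.3, "z": -22, "turn": 0.055}, {"x": 0.6, "y": 8.3, "z": -26, "turn": 0.055}, {"x": 0.6, "y": 8.3, "z": -28, "turn": 0.055}, {"x": 0.6, "y": 8.3, "z": -28, "turn": 0.055}, {"x": 0.6, "y": 8.3, "z": -28, "turn": 0.055}]'

```text
clock: 7.45
eef_pos: [0.4885, 0.2959, 0.1522]
ee_rot: [180.0, 0.1, 7.4]
ft_force: [0.3, 0.5, 0.2]
opening: 0.0272
grasp_force: 34.6
```

```bash
python3 - <<'E'
from h import *
import pickle
w=snap('wrist','w4.png');c=snap('side','s4.png');pickle.dump((w,c),open('c4.pkl','wb'))
cv2.imwrite('pics/ws4.png',np.hstack([w['image'][:,60:452],cv2.resize(c['image'][180:310,220:356],(400,384),interpolation=cv2.INTER_CUBIC)]))
s=sense();print(s['clock'],s['eef_pos'],s['ee_rot'],s['opening'],s['grasp_force'])
E
```

```text
7.55 [0.48958141 0.29648384 0.15379676] [-1.79940120e+02 -1.12403696e-01  7.34919203e+00] 0.026646076776579652 34.592769742012024
```

View pics/ws4.png

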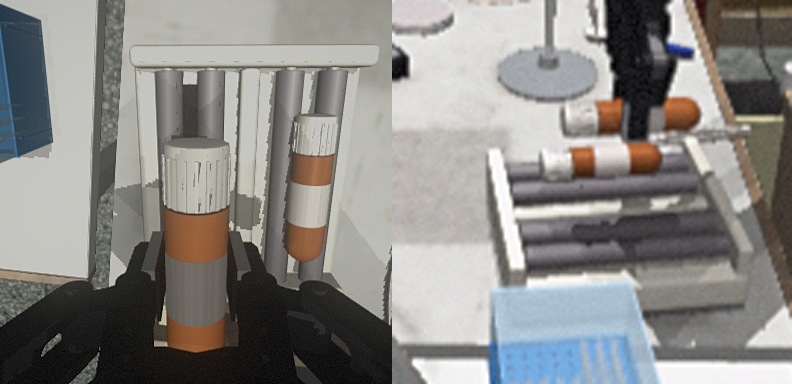

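The tube hangs over the free lane. In the wrist view that lane's roller far ends are at (230,69) and (271,69) in full-image pixels.

```bash
python3 - <<'E'
from h import *
import pickle
w,c=pickle.load(open('c4.pkl','rb'))
for u,v in((230,69),(271,69),(350,69),(393,69)): print(ray(w,u,v,.056))
for z in(.165,): print('tube cap tip',ray(w,256,145,z+.004))
E
```

```text
[0.57054458 0.32402095 0.056     ]
[0.57412042 0.29634021 0.056     ]
[0.58101192 0.24299276 0.056     ]
[0.58476381 0.21394923 0.056     ]
tube cap tip [0.5412391  0.30255097 0.169     ]
```

drive_tool --series '[{"x": 0.1, "y": 0.15, "z": -3, "turn": 0}, {"x": 0.1, "y": 0.15, "z": -6, "turn": 0}, {"x": 0.1, "y": 0.15, "z": -8, "turn": 0}, {"x": 0.1, "y": 0.15, "z": -8.8, "turn": 0}, {"x": 0.1, "y": 0.15, "z": -9.2, "turn": 0}, {"x": 0.1, "y": 0.15, "z": -9.2, "turn": 0}]'

```text
clock: 8.15
eef_pos: [0.4908, 0.2977, 0.0613]
ee_rot: [-180.0, -0.1, 7.3]
ft_force: [0.3, -0.5, -0.3]
opening: 0.0264
grasp_force: 34.6
```

drive_tool --series '[{"x": 0, "y": 0, "z": -0.1, "turn": 0}, {"x": 0, "y": 0, "z": -0.2, "turn": 0}, {"x": 0, "y": 0, "z": -0.3, "turn": 0}, {"x": 0, "y": 0, "z": -0.3, "turn": 0}]'

```text
clock: 8.55
eef_pos: [0.4906, 0.2975, 0.058]
ee_rot: [-180.0, -0.1, 7.3]
ft_force: [-1.1, -0.4, 2.9]
opening: 0.0268
grasp_force: 36.7
```

drive_tool --series '[{"x": 0, "y": 0, "z": -0.1, "turn": 0}, {"x": 0, "y": 0, "z": -0.1, "turn": 0}]'

```text
clock: 8.75
eef_pos: [0.4907, 0.2975, 0.0578]
ee_rot: [-180.0, -0.1, 7.3]
ft_force: [-3.5, -2.6, 13.8]
opening: 0.0266
grasp_force: 42.6
```

drive_tool --series '[{"x": 0, "y": 0, "z": 0, "turn": 0}, {"x": 0, "y": 0, "z": 0, "turn": 0}, {"x": 0, "y": 0, "z": 0, "turn": 0}, {"x": 0, "y": 0, "z": 0, "turn": 0}, {"x": 0, "y": 0, "z": 0, "turn": 0}]' --grip 4.2

```text
clock: 9.25
eef_pos: [0.4901, 0.2972, 0.0561]
ee_rot: [-180.0, 0.0, 7.3]
ft_force: [-0.4, 0.3, -0.4]
opening: 0.042
grasp_force: 0.0
```

drive_tool --series '[{"x": 0, "y": 0, "z": 1, "turn": 0}, {"x": 0, "y": 0, "z": 3, "turn": 0}, {"x": 0, "y": 0, "z": 6, "turn": 0}, {"x": 0, "y": 0, "z": 10, "turn": 0}, {"x": 0, "y": 0, "z": 14, "turn": 0}, {"x": 0, "y": 0, "z": 16, "turn": 0}, {"x": 0, "y": 0, "z": 16, "turn": 0}, {"x": 0, "y": 0, "z": 16, "turn": 0}]'

```text
clock: 10.05
eef_pos: [0.4903, 0.2973, 0.2169]
ee_rot: [-180.0, -0.1, 7.3]
ft_force: [0.6, -0.2, -0.4]
opening: 0.0421
grasp_force: 0.0
```

```bash
python3 - <<'E'
from h import *
import pickle
w=snap('wrist','w5.png');c=snap('side','s5.png');pickle.dump((w,c),open('c5.pkl','wb'))
cv2.imwrite('pics/ws5.png',np.hstack([w['image'][:,60:452],cv2.resize(c['image'][180:310,220:356],(400,384),interpolation=cv2.INTER_CUBIC)]))
s=sense();print(s['clock'],s['eef_pos'],s['ft_force'],s['opening'],s['grasp_force'])
E
```

```text
10.15 [0.48974629 0.29672735 0.21529811] [ 1.02903179 -0.322951   -0.66769921] 0.04204186222214181 0.0
```

View pics/ws5.png

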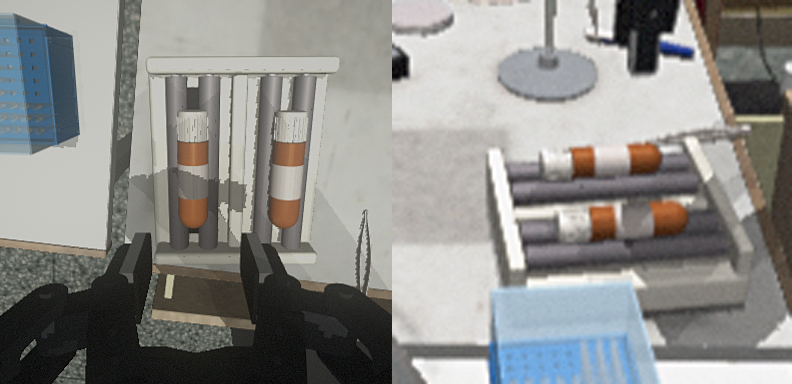

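Both tubes lie in their valleys. The long one spans (254,112) to (253,228) in the wrist view, and I'll check how far along the lane it sits.

```bash
python3 - <<'E'
from h import *
import pickle
w,c=pickle.load(open('c5.pkl','rb'))
p=ray(w,254,112,.070);q=ray(w,253,228,.065);print((p+q)/2,np.linalg.norm(p-q))
a=ray(w,254,75,.055);b=ray(w,253,249,.055);print((a+b)/2,np.linalg.norm(a-b))
E
```

```text
[0.48730064 0.29888573 0.0675    ] 0.11071286106337401
[0.48852376 0.29912712 0.055     ] 0.16902408149492887
```

Midway within about 1 mm, so I'm handing in.

```bash
python3 -c "
from plant import *
print(hand_in())"
```

```text
the job is handed in; nothing more can be done
None
```

The long tube lies released in the mixer's free left lane, measured about 1 mm from midway along it. The job is handed in at about 10 s on the clock; no verdict came back.

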